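Fill the jar row and hold the scanner to its code card

TASK

Put the two loose black jars upright on the two empty blue circles of the low display shelf, centred, so that the three jars stand in one neat row. Then draw the orange-and-black scanner up out of its charging cradle, tip it over and hold it in the air with its window (the black lower end) pointing squarely at the middle of the slanted striped code card on the shelf, about 8 cm off the card. Finish while still holding the scanner there, and leave the bell and the two coasters undisturbed.

Things in the scene. Friction and masses are not known exactly. Their poses are not given: they have to be found in the camera images.
- jar_shelf: low fixed wooden shelf, board 110 mm deep (x) and 290 mm long (y), top surface 40 mm above the table; origin on the table below the middle circle, x away from the robot side, y along the row; the board reaches from y -100 to +190 mm. Three blue felt circles 62 mm across lie flush on it at y -66, 0 and +66 mm. Its place and yaw vary.
- spot_1 (a point): centre of the blue circle at the shelf's -y end, on the board's top surface; a jar already stands on it
- spot_2 (a point): centre of the middle blue circle, on the board's top surface, empty at first
- spot_3 (a point): centre of the blue circle next to the card post, on the board's top surface, empty at first
- code_card: fixed white plate 76 mm wide (its y) by 60 mm (its x), with black stripes, on a post at the shelf's +y end, centre 90 mm above the table and at x +17, y +147 mm in the shelf's frame; origin at the middle of its striped face; its z axis is the face's outward normal, which leans 40 degrees (0.70 rad) from straight up toward the shelf's front and the jars (halfway between the shelf's -x and -y)
- jar_1: round black jar with a screw lid, 56 mm across (body 53, lid 55), 48 mm high, about 0.09 kg, standing on the table; origin at the centre of its underside, z up
- jar_2: like jar_1, the other loose jar on the table
- jar_3: like jar_1, already standing on spot_1
- cradle: fixed grey charging cradle, base 96x84 mm, with an upright socket 42 x 36 mm inside (x, y), its floor 12 mm and its mouth 66 mm above the table; origin under the centre of the socket, on the table. Its place and yaw vary
- scanner: straight in-line scanner, rectangular section 34 mm (its x) by 28 mm (its y), 150 mm long, about 0.13 kg, black lower part, orange upper part; stands loose in the cradle, window down, 96 mm of it showing; origin at the centre of its window end, z along the barrel toward the tail, so that the window looks along -z. Any way round about its own z is fine when pointing
- bell: to be left alone; origin under its centre; brass-coloured counter bell on a black foot, 84 mm across, 62 mm high, standing on the left. Behind it and along the back left stands a long fixed white display box on a flowered riser, 367 mm high together: keep the arm clear of it
- coaster_a: to be left alone; origin under its centre; lower of two stacked round pale coasters with a dark picture, 100 mm across, 9 mm thick, lying on the table in front
- coaster_b: to be left alone; origin under its centre; upper of the two stacked coasters
Not all that is in view belongs to the job. What is shaped like the scanner but yellow is not meant.

How it is judged:
By the outcome, as a careful person would: the job done as asked, in the order asked, and still so for the second after the job is handed in, while the arm keeps its last pose, push and grip.
It also fails if it takes over 72 s, if anything falls off the work surface, if the arm or the gripper's body presses on something with over 40 N, if the wrist force passes 120 N, or if a joint passes its speed limit or range.

ROBOT

A 7-joint arm with a two-finger parallel gripper is mounted at the origin on a cart in front of the work surface, level with it; the furniture and walls round the work are solid. World frame = base frame: x ahead of the robot, y to its left, z up, the work surface at z = 0. Lengths are in m, angles in degrees, forces in N, time in s.
With the tool pointing down it reaches from about 0.425 to 0.875 m from the base axis. Payload 4.7 kg.
Tool frame: the origin (TCP) lies between the finger pads; the fingertips stand 8 mm ahead of it and the grasp point (between the pads) lies 11 mm behind it; z points along the fingers, y is the line along which they close (so a half turn about z gives the same grasp; the last joint's range is limited). The gripper opens to 87 mm and grips with 3 to 60 N. Pads are 19 mm wide; open, the fingers measure 117 mm over their backs; the gripper's body (75 mm by 190 mm) begins 51 mm behind the grasp point.
Start: joints at [-72.072, 18.392, -4.016, 83.108, 1.295, 78.541, -3.26], TCP at [0.191, 0.621, 0.231] pointing down, gripper open.
Joint ranges: [-163.93, 163.93], [-17.29, 119.83], [-79.2, 71.16], [3.27, 140.29], [-89.18, 269.18], [5.43, 117.66], [-154.24, 154.24]. Speed limits (degrees/s): [147.25, 147.25, 180, 180, 180, 180, 180].

INTERFACE

Orientations are given as [roll, pitch, yaw] about the fixed x, y, z axes, in that order (R = Rz(yaw) Ry(pitch) Rx(roll)).
In Python, from cell import env, viewer gives the robot as it stands. The module is installed in compiled form; this text tells all that it offers.
- The arm moves only by the tool arm_command, never from a script. Its argument "series" is a list of rows, each a list of 2 entries, a list of its own where there are three numbers: the shift along the tool's x, y, z in mm, then the turn about the tool's z in rad. A call has exactly 5 rows; each row is the pose to reach, as a shift and turn from the pose commanded when the call began, along the tool's axes at that moment; what a row does not reach only later rows make up. A row lasts 1/10 s, in which the tool goes at most 50 mm and 8.59 degrees, less where a joint would pass 70% of its speed; a pose out of reach is approached as far as the arm can. A call with a gripper value outside its range is refused whole. "grip" is the gripper command: -1 is fully open, 1 is shut, values between are in proportion, set as the call begins (left out, the last holds). The fingers move at their own pace and stop on an object; "grip_force" is the grip in N (left out, the last holds). Time passes only in rows, so rows that repeat a pose let the fingers close, or fill a call up. It gives the time, the measured TCP pose, the force, the opening and the grip force at its end, in the units of the state.
- env.get_obs(): the state, without advancing time (a new reading comes with each control period).
- viewer.read_camera(name): name is "scene" or "top"; returns (picture, depth): 384x512x3 uint8, blue, green, red; 384x512 float32, m along the optical axis (not along the pixel's ray), 0 where there is no reading.
- viewer.calibration(name): a dict with "K" (3x3 intrinsics, pixels), "T" (4x4, takes a point from camera to world coordinates). Camera axes: x right, y up, looking along -z (the intrinsics and any distortion apply to the point x, -y, -z); pixel columns grow to the right and rows downward; lengths in m; the calibration is good to about 2 mm. A picture is of the moment at which its call begins. calibration takes no time and is no camera call.
- env.sign_off(): hands the job in; it is judged then, once.
The state is a dict: "time_s": time; "qpos": joint angles; "joint_velocities": joint speeds; "effort": joint torques, N m; "tool_pos": TCP position; "tool_rot": TCP orientation; "force": force on the tool from outside, world axes, zero at the start; "wrist_torque": the same for the moment, N m; "grip_width": finger opening in m; "grasp_force": force on a finger pad.
Only numpy, scipy, OpenCV 4.12 (cv2) and the standard library are available. Lean on these libraries where they do the work, as an engineer would, in place of code of your own. Each camera call takes 0.05 s, during which the arm holds its last target. There are 200 camera calls.

## Working session

There is one attempt and no reset: what is moved stays moved. The work goes in short steps, Python scripts to look and compute and a tool call to move; the robot and the scene stay as the last step left them, time stands still between calls to the robot, and variables do not carry over. Pictures are saved under pics/ and viewed, at most 10 in all, crops included, and the job is handed in when it is done.

Besides the shell and the picture viewer there is one more tool, called after ">>>" as name(argument=value, ...), one argument or row to a line, values as JSON. arm_command: Moves the arm, as the interface text tells. Its arguments: {"type":"object","properties":{"series":{"type":"array"},"grip":{"type":"number"},"grip_force":{"type":"number"}},"required":["series"]}

```bash
mkdir -p pics
python3 - <<'E'
from cell import env, viewer
import cv2, numpy as np
for n in ("scene","top"):
    im,d=viewer.read_camera(n); cv2.imwrite(f"pics/{n}0.png",im); np.save(f"pics/{n}0_d.npy",d)
    c=viewer.calibration(n); print(n,np.round(c["K"],1).tolist(),np.round(c["T"],3).tolist(),c.keys())
print(env.get_obs())
E
```

```text
scene [[409.8, 0.0, 258.5], [0.0, 409.8, 195.0], [0.0, 0.0, 1.0]] [[0.897, 0.229, -0.379, 0.092], [-0.442, 0.505, -0.741, -0.825], [0.022, 0.832, 0.554, 0.714], [0.0, 0.0, 0.0, 1.0]] dict_keys(['K', 'T'])
top [[423.1, 0.0, 250.4], [0.0, 423.1, 185.7], [0.0, 0.0, 1.0]] [[0.019, 0.981, -0.192, 0.31], [-1.0, 0.019, -0.001, 0.017], [0.002, 0.192, 0.981, 1.213], [0.0, 0.0, 0.0, 1.0]] dict_keys(['K', 'T'])
{'time_s': 0.1, 'qpos': array([-72.07199364,  18.4351883 ,  -4.01504209,  83.16889008,
         1.29511994,  78.54063637,  -3.26291088]), 'joint_velocities': array([-0.06872772, -0.16437601,  0.05336016, -0.10672099,  0.05284799,
       -0.02360682,  0.02215923]), 'effort': array([-2.79018277e-04, -4.92571592e+01, -4.05771229e-01, -3.13401890e+01,
       -6.39767898e-02,  3.94571247e-02,  6.33719219e-05]), 'tool_pos': array([0.19125337, 0.62071547, 0.22955798]), 'tool_rot': array([-1.79900523e+02,  5.77194285e-03,  1.62878264e+02]), 'force': array([0.56935557, 0.31384682, 0.30603418]), 'wrist_torque': array([-0.02745164, -0.02126447, -0.01305653]), 'grasp_force': 0.0, 'grip_width': 0.08717997489133353}
```

View pics/scene0.png

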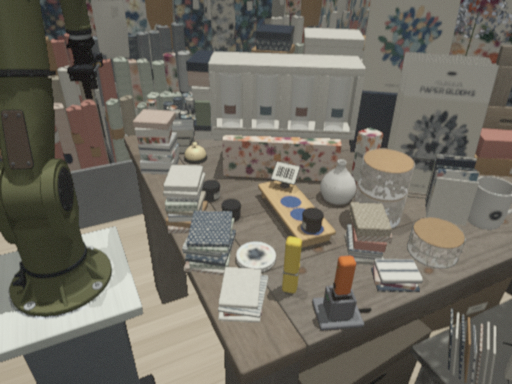

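View pics/top0.png

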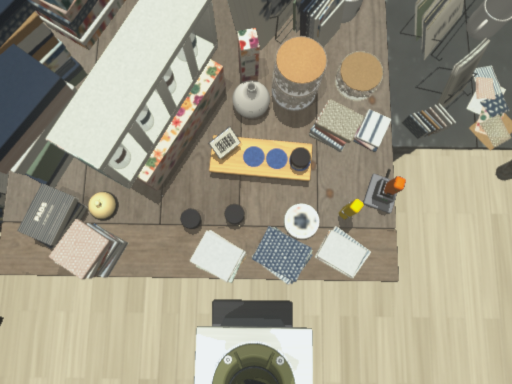

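The scene view shows the arm on the left, the orange scanner in its grey cradle at (344,275) and a yellow look-alike at (292,265). It also shows loose jars at (211,190) and (231,209), the jar on the shelf at (313,221), the card at (285,177) and the bell at (195,153).
In the top view the jars are at (191,218) and (234,215), the circles at (254,156) and (277,158), and jar_3 at (300,159). The card is at (225,144), the orange tail at (397,184), the yellow one at (355,207) and the coasters at (302,221).
Possible scanners are the orange one at top (397,184) and the yellow one at top (355,207). I choose orange, standing in the grey cradle.

```bash
cat > h.py <<'E'
from cell import env, viewer
import cv2, numpy as np
from scipy.spatial.transform import Rotation as Ro
def cam(n):
    im,d=viewer.read_camera(n); return im,d
def cloud(n,d):
    c=viewer.calibration(n);K,T=c["K"],c["T"]
    v,u=np.mgrid[:d.shape[0],:d.shape[1]]
    P=np.stack([(u-K[0,2])/K[0,0]*d,-(v-K[1,2])/K[1,1]*d,-d],-1)
    return P@T[:3,:3].T+T[:3,3]
def ray(n,uv,z):
    c=viewer.calibration(n);K,T=c["K"],c["T"];uv=np.atleast_2d(uv)
    r=np.c_[(uv[:,0]-K[0,2])/K[0,0],-(uv[:,1]-K[1,2])/K[1,1],-np.ones(len(uv))]@T[:3,:3].T
    o=T[:3,3]; return o+r*((z-o[2])/r[:,2])[:,None]
def blobs(m,amin=30):
    n,l,s,c=cv2.connectedComponentsWithStats(m.astype(np.uint8)); return [(c[i],s[i],l==i) for i in range(1,n) if s[i,4]>=amin]
E
python3 - <<'E'
from h import *
im=cv2.imread("pics/top0.png");d=np.load("pics/top0_d.npy");P=cloud("top",d)
hsv=cv2.cvtColor(im,cv2.COLOR_BGR2HSV);H,S,V=[hsv[...,i].astype(int) for i in range(3)]
roi=np.zeros(H.shape,bool);roi[110:290,20:415]=1
def show(name,m,z=None):
    for c,s,l in blobs(m&roi,20):
        q=P[l];q=q[q[:,2]>-0.05]
        print(name,np.round(c,1),s.tolist(),"med",np.round(np.median(q,0),3), "ray",np.round(ray("top",c,z)[0],4) if z is not None else "")
show("blue",(H>105)&(H<130)&(S>120)&(V>70),.04)
for nm,(a,b),z in (("jar",(191,218),.048),("jar",(234,215),.048),("jar3",(300,159),.088)):
    r=np.zeros_like(roi);r[b-16:b+16,a-16:a+16]=1
    show(nm,(V<60)&r&(P[...,2]>z-.012),z)
show("orange",(H>3)&(H<16)&(S>190)&(V>120),.162)
show("yellow",(H>20)&(H<32)&(S>190)&(V>120),.15)
show("shelf",(H>10)&(H<28)&(S>110)&(V>110)&(abs(P[...,2]-.04)<.01),.04)
# height map
for (a,b) in [(217,255),(282,255),(343,252),(330,130),(373,128),(250,98),(300,60),(359,75),(55,215),(85,250),(102,205),(302,221),(355,205),(397,184),(225,144),(248,55),(180,120)]:
    print((a,b),np.round(P[b,a],3))
big=cv2.resize(im[120:250,170:420],None,fx=3.2,fy=3.2,interpolation=cv2.INTER_CUBIC);cv2.imwrite("pics/crop1.png",big[:600,:800])
E
```

```text
orange [398.7 183.1] [394, 177, 11, 13, 72] med [ 0.53  -0.357  0.159] ray [ 0.5292 -0.3573  0.162 ]
yellow [355.8 205.5] [349, 199, 15, 14, 128] med [ 0.472 -0.251  0.147] ray [ 0.4715 -0.2499  0.15  ]
shelf [253.9 163. ] [209, 137, 102, 44, 1384] med [0.595 0.02  0.039] ray [0.6054 0.0098 0.04  ]
shelf [302.1 145.5] [285, 142, 27, 15, 91] med [ 0.664 -0.134  0.039] ray [ 0.66   -0.1279  0.04  ]
(217, 255) [0.341 0.098 0.15 ]
(282, 255) [ 0.346 -0.067  0.096]
(343, 252) [ 0.359 -0.238  0.044]
(330, 130) [ 0.682 -0.194  0.118]
(373, 128) [ 0.717 -0.334  0.039]
(250, 98) [0.78  0.024 0.094]
(300, 60) [ 0.849 -0.105  0.186]
(359, 75) [ 0.866 -0.29   0.071]
(55, 215) [0.44  0.537 0.091]
(85, 250) [0.346 0.411 0.189]
(102, 205) [0.476 0.431 0.046]
(302, 221) [ 0.444 -0.129  0.019]
(355, 205) [ 0.473 -0.249  0.147]
(397, 184) [ 0.528 -0.354  0.158]
(225, 144) [0.646 0.091 0.087]
(248, 55) [0.873 0.032 0.163]
(180, 120) [0.695 0.21  0.137]
```

View pics/crop1.png

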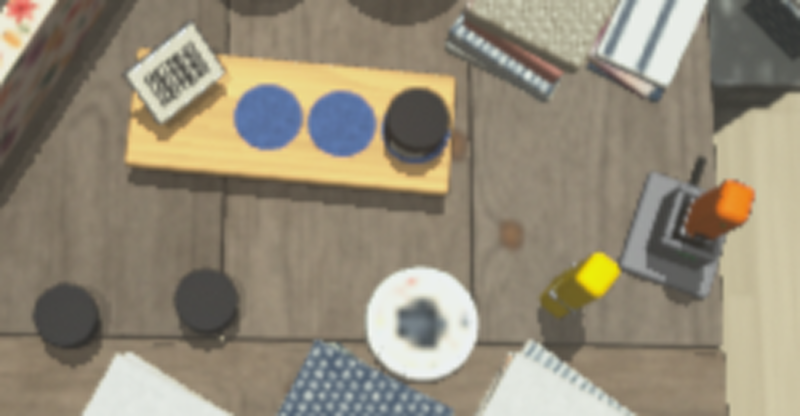

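The crop confirms the orange scanner sitting in the grey cradle at about (396,185) and the free-standing yellow decoy at about (355,206). The two blue circles are clear. I'll refine the masks.

Run:
```python
from h import *
im=cv2.imread("pics/top0.png");d=np.load("pics/top0_d.npy");P=cloud("top",d)
hsv=cv2.cvtColor(im,cv2.COLOR_BGR2HSV);H,S,V=[hsv[...,i].astype(int) for i in range(3)]
roi=np.zeros(H.shape,bool);roi[140:172,230:312]=1
print(hsv[156,254],hsv[218,191],hsv[215,234],hsv[159,300])
for c,s,l in blobs((H>100)&(H<130)&(S>80)&roi,20): print("blue",c.round(1),s.tolist(),ray("top",c,.04)[0].round(4))
for nm,(a,b),z in (("j1",(191,218),.048),("j2",(234,215),.048),("j3",(300,158),.088)):
    r=np.zeros_like(roi);r[b-16:b+16,a-16:a+16]=1
    for c,s,l in blobs(r&(abs(P[...,2]-z)<.009)&(V<100),40):
        print(nm,c.round(1),s.tolist(),ray("top",c,z)[0].round(4),P[l].mean(0).round(4))
# shelf outline at z=.04
m=((H>10)&(H<28)&(S>110)&(V>110)&(abs(P[...,2]-.04)<.008)); m[:,:200]=0;m[:,315:]=0;m[:130]=0;m[190:]=0
pts=np.argwhere(m)[:,::-1].astype(float);W=ray("top",pts,.04)[:,:2]
r=cv2.minAreaRect(W.astype(np.float32)*1000);print("shelf",r)
# tail top and cradle socket
m=(H>3)&(H<16)&(S>180)&(V>120);m[:160]=0;m[210:]=0;m[:,:380]=0;m[:,415:]=0
t=m&(P[...,2]>.153)
pts=np.argwhere(t)[:,::-1];W=ray("top",pts.astype(float),.162)[:,:2]
print("tail",len(pts),W.mean(0).round(4),cv2.minAreaRect(W.astype(np.float32)*1000))
g=np.zeros_like(m);g[160:215,355:410]=1
g=g&(P[...,2]>.007)&(P[...,2]<.03)&(S<60)
W=P[g][:,:2];print("base",g.sum(),W.min(0),W.max(0),cv2.minAreaRect(W.astype(np.float32)*1000))
# scene view
im2=cv2.imread("pics/scene0.png");d2=np.load("pics/scene0_d.npy");P2=cloud("scene",d2)
hs=cv2.cvtColor(im2,cv2.COLOR_BGR2HSV);H2,S2,V2=[hs[...,i].astype(int) for i in range(3)]
m=(H2>3)&(H2<16)&(S2>180);m[:250]=0;m[300:]=0;m[:,:325]=0;m[:,365:]=0
q=P2[m];q=q[q[:,2]>.06];print("scene orange",len(q),q.mean(0).round(3),q.max(0).round(3),q.min(0).round(3))
g=np.zeros(m.shape,bool);g[285:330,305:370]=1;g&=(P2[...,2]>.008)&(P2[...,2]<.03)&(S2<60)
W=P2[g][:,:2];print("base2",g.sum(),cv2.minAreaRect(W.astype(np.float32)*1000))
g=np.zeros(m.shape,bool);g[270:330,305:370]=1;g&=(abs(P2[...,2]-.066)<.006)&(S2<70)
W=P2[g][:,:2];print("mouth",g.sum(),cv2.minAreaRect(W.astype(np.float32)*1000))
# card normal from both clouds
for n,Q,r in (("t",P,(slice(134,154),slice(213,238))),("s",P2,(slice(165,188),slice(273,299)))):
    q=Q[r].reshape(-1,3);q=q[(q[:,2]>.065)&(q[:,2]<.125)];c=np.median(q,0);q=q[np.linalg.norm(q-c,axis=1)<.05];c=q.mean(0)
    nn=np.linalg.svd(q-c)[2][2];nn*=np.sign(nn[2]);print("card",n,len(q),c.round(4),nn.round(3))
```

```text
[110 113 162] [30 11 71] [18 17 74] [15 21 74]
blue [253.3 156.2] [244, 147, 20, 19, 297] [0.6255 0.0118 0.04  ]
blue [276.3 158.2] [267, 149, 20, 19, 297] [ 0.6206 -0.0539  0.04  ]
j1 [190.2 218. ] [181, 208, 20, 20, 312] [0.4437 0.1832 0.048 ] [0.4438 0.1833 0.0475]
j2 [234.  213.3] [224, 204, 21, 20, 309] [0.4591 0.0625 0.048 ] [0.4592 0.0625 0.0472]
j3 [300.1 157.2] [291, 148, 19, 19, 285] [ 0.6123 -0.1163  0.088 ] [ 0.6126 -0.1165  0.087 ]
shelf ((622.4249267578125, -8.971664428710938), (287.0021667480469, 108.63646697998047), 85.6937255859375)
tail 84 [ 0.5292 -0.3567] ((529.8695068359375, -357.4822692871094), (25.57141876220703, 30.802349090576172), 63.18657302856445)
base 451 [ 0.47559387 -0.40212808] [ 0.61022942 -0.30680804] ((543.0877075195312, -354.8146057128906), (135.53314208984375, 94.24080657958984), 0.7526771426200867)
scene orange 1 [ 0.529 -0.381  0.108] [ 0.529 -0.381  0.108] [ 0.529 -0.381  0.108]
base2 778 ((540.1049194335938, -369.80706787109375), (84.11536407470703, 121.67443084716797), 69.06808471679688)
mouth 257 ((528.5872802734375, -365.5834045410156), (50.39897918701172, 56.195396423339844), 70.1815414428711)
card t 417 [0.6484 0.0925 0.0894] [-0.49  -0.417  0.765]
card s 429 [0.6476 0.085  0.0859] [-0.492 -0.421  0.762]
```

Run:
```python
from h import *
im=cv2.imread("pics/top0.png");P=cloud("top",np.load("pics/top0_d.npy"))
im2=cv2.imread("pics/scene0.png");P2=cloud("scene",np.load("pics/scene0_d.npy"))
hs=cv2.cvtColor(im2,cv2.COLOR_BGR2HSV);H,S,V=[hs[...,i].astype(int) for i in range(3)]
J=[("j1",(.4437,.1832),.048),("j2",(.459,.0625),.048),("j3",(.615,-.118),.088)]
for n,xy,z in J:
    for nm,Q,I in (("top",P,im),("scene",P2,im2)):
        m=(abs(Q[...,2]-z)<.005)&(np.hypot(Q[...,0]-xy[0],Q[...,1]-xy[1])<.045)&(I.max(2)<110)
        q=Q[m]
        if len(q)>10: print(n,nm,len(q),"mean",q.mean(0).round(4),"mid",((np.percentile(q,1,0)+np.percentile(q,99,0))/2).round(4),np.ptp(q,axis=0).round(3))
m=(H>100)&(H<130)&(S>90)&(abs(P2[...,2]-.04)<.012)&(P2[...,0]>.55)&(abs(P2[...,1])<.1)
for c,s,l in blobs(m,30): print("blue scene",c.round(1),s.tolist(),ray("scene",c,.04)[0].round(4))
# body clearance (190 along tool y, 75 along x)
A=np.concatenate([P[100:300,150:420].reshape(-1,3),P2[150:330,150:400].reshape(-1,3)])
A=A[(A[:,2]>.07)&(A[:,2]<.35)&(A[:,0]>.25)]
for n,xy,z in J[:2]:
    out=[]
    for yaw in range(0,180,10):
        a=np.deg2rad(yaw);tx=np.array([np.cos(a),np.sin(a)]);ty=np.array([np.sin(a),-np.cos(a)])
        r=A[:,:2]-xy;u=abs(r@tx)-.0375;v=abs(r@ty)-.095
        dist=np.maximum(u,v);out.append((yaw,round(dist.min()*1000)))
    print(n,out)
# cradle: base edges in the scene image, walls in top
for nm,Q,I in (("top",P,im),("scene",P2,im2)):
    r=np.hypot(Q[...,0]-.53,Q[...,1]+.357);sat=cv2.cvtColor(I,cv2.COLOR_BGR2HSV)[...,1]
    for lo,hi in ((.056,.074),):
        m=(Q[...,2]>lo)&(Q[...,2]<hi)&(r<.05)&(sat<90);q=Q[m][:,:2]
        print(nm,"mouth",m.sum(),cv2.minAreaRect((q*1000).astype(np.float32)))
s=cv2.resize(im2[240:335,270:390],None,fx=6,fy=6,interpolation=cv2.INTER_CUBIC);cv2.imwrite("pics/crop2.png",s)
```

```text
j1 top 298 mean [0.4445 0.1838 0.0478] mid [0.4451 0.1839 0.0476] [0.053 0.053 0.01 ]
j1 scene 145 mean [0.4416 0.1779 0.0463] mid [0.4411 0.1792 0.0462] [0.055 0.057 0.006]
j2 top 291 mean [0.4594 0.0626 0.0475] mid [0.4601 0.0626 0.0479] [0.053 0.055 0.01 ]
j2 scene 179 mean [0.4568 0.0567 0.0465] mid [0.4568 0.0581 0.0468] [0.053 0.057 0.007]
j3 top 276 mean [ 0.6135 -0.1166  0.0872] mid [ 0.6137 -0.1162  0.0876] [0.051 0.05  0.009]
j3 scene 215 mean [ 0.6115 -0.123   0.0862] mid [ 0.6119 -0.1225  0.0862] [0.054 0.054 0.006]
blue scene [290.5 201.3] [282, 197, 18, 9, 125] [0.624  0.0086 0.04  ]
blue scene [297.1 213.7] [291, 209, 13, 11, 87] [ 0.6102 -0.0522  0.04  ]
j1 [(0, 2), (10, 12), (20, 20), (30, 26), (40, 30), (50, 31), (60, 31), (70, 19), (80, 3), (90, -5), (100, -12), (110, -18), (120, -22), (130, -26), (140, -26), (150, -27), (160, -22), (170, -10)]
j2 [(0, 0), (10, 6), (20, -7), (30, -18), (40, -21), (50, -21), (60, -21), (70, -21), (80, -21), (90, -19), (100, -15), (110, -10), (120, -3), (130, -2), (140, 0), (150, 4), (160, 1), (170, 0)]
top mouth 169 ((532.1632080078125, -360.9996643066406), (50.46949768066406, 55.86623764038086), 71.29019927978516)
scene mouth 349 ((528.5872802734375, -365.58343505859375), (50.39896011352539, 56.195396423339844), 70.1815414428711)
```

View pics/crop2.png

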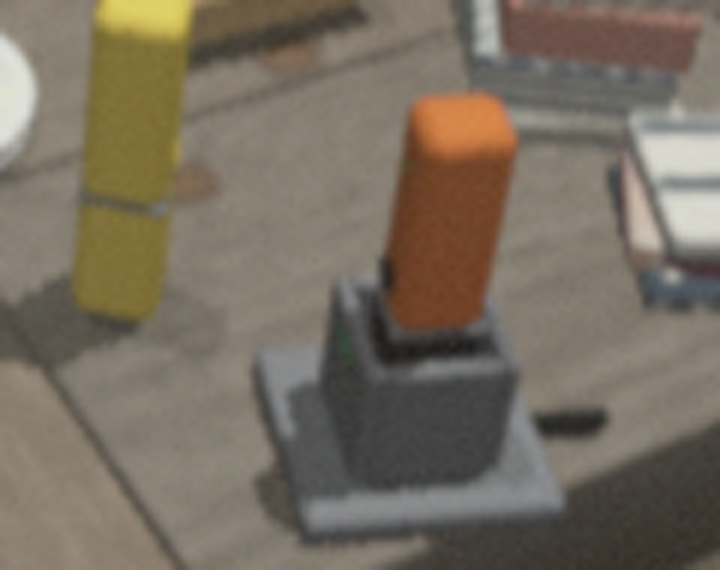

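The crop shows the orange scanner in the grey socket, with the yellow decoy standing free at left. The socket axes are at about -19.5° and 70.5°. I'll check clearance for jar 2 more finely.

Run:
```python
from h import *
P=cloud("top",np.load("pics/top0_d.npy"));P2=cloud("scene",np.load("pics/scene0_d.npy"))
for nm,A,xy in (("top",P[100:300,150:420],(.4597,.0626)),("scene",P2[150:330,150:400],(.4568,.0570))):
  A=A.reshape(-1,3)
  for zt in (.08,.1):
    B=A[(A[:,2]>zt)&(A[:,2]<.35)&(A[:,0]>.25)];out=[]
    for yaw in list(range(0,31,5))+[140,150,160,170,175]:
        a=np.deg2rad(yaw);tx=np.array([np.cos(a),np.sin(a)]);ty=np.array([np.sin(a),-np.cos(a)])
        r=B[:,:2]-xy;r=r[np.abs(r@ty)<.1]; u=r@tx
        neg=u[u<0] if yaw<90 else u[u>0]
        out.append((yaw,round(1000*np.abs(neg).min()-37.5) if len(neg) else None))
    print(nm,zt,out)
```

```text
top 0.08 [(0, 1), (5, 9), (10, 7), (15, 1), (20, -6), (25, -13), (30, -21), (140, 24), (150, 37), (160, -27), (170, -16), (175, -7)]
top 0.1 [(0, 18), (5, 13), (10, 7), (15, 1), (20, -6), (25, -13), (30, -21), (140, 24), (150, 37), (160, 33), (170, 26), (175, 22)]
scene 0.08 [(0, 0), (5, 8), (10, 4), (15, -2), (20, -8), (25, -15), (30, -22), (140, 24), (150, -35), (160, -33), (170, -16), (175, -8)]
scene 0.1 [(0, 16), (5, 10), (10, 4), (15, -2), (20, -8), (25, -15), (30, -22), (140, 24), (150, 38), (160, 34), (170, 26), (175, 21)]
```

```bash
cat > plan.py <<'E'
import sys,json
from h import *
a=json.loads(sys.argv[1]); o=env.get_obs()
p=np.array(o["tool_pos"])*1000;y=o["tool_rot"][2]
if len(sys.argv)>2: s=json.loads(sys.argv[2]);p=np.array(s[:3],float);y=s[3]
print("from",p.round(1),round(y,2),"t",round(o["time_s"],2),"w",round(o["grip_width"],4))
for t in a:
    R=Ro.from_euler("xyz",[180,0,y],degrees=True)
    d=np.round(R.inv().apply(np.array(t[:3])-p));tu=round(np.deg2rad(((y-t[3]+180)%360)-180),2)
    p=p+R.apply(d);y-=np.rad2deg(tu)
    print([d.astype(int).tolist(),tu],"->",p.round(1),round(y,2))
E
python3 plan.py "[[320,400,240,121],[443,181,240,80],[443,181,100,50],[443,181,28,50]]"
```

```text
from [191.3 620.7 229.6] 162.88 t 0.1 w 0.0872
[[-188, -173, -10], np.float64(0.73)] -> [320.  400.  239.6] 121.05
[[-251, -8, 0], np.float64(0.72)] -> [442.6 180.9 239.6] 79.8
[[0, 0, 140], np.float64(0.52)] -> [442.6 180.9  99.6] 50.01
[[0, 0, 72], np.float64(0.0)] -> [442.6 180.9  27.6] 50.01
```

>>> arm_command(
  series=[
    [[-38,-35,-10],0.14],
    [[-76,-70,-10],0.28],
    [[-114,-105,-10],0.42],
    [[-152,-140,-10],0.58],
    [[-188,-173,-10],0.73],
  ],
  grip=-1,
)

```text
time_s: 0.6
tool_pos: [0.3175, 0.4039, 0.2402]
tool_rot: [-180.0, 0.0, 121.3]
force: [0.4, 1.0, 0.4]
grip_width: 0.0869
grasp_force: 0.0
```

>>> arm_command(
  series=[
    [[-50,-2,0],0.14],
    [[-100,-3,0],0.28],
    [[-150,-5,0],0.42],
    [[-200,-6,0],0.57],
    [[-251,-8,0],0.72],
  ],
)

```text
time_s: 1.1
tool_pos: [0.4416, 0.1871, 0.2404]
tool_rot: [180.0, -0.0, 80.0]
force: [0.8, 0.5, 0.2]
grip_width: 0.0867
grasp_force: 0.0
```

```bash
python3 plan.py "[[443,181,100,50],[443,181,28,50]]"
```

```text
from [441.6 187.1 240.4] 80.03 t 1.1 w 0.0867
[[-6, 2, 140], np.float64(0.52)] -> [442.6 180.9 100.4] 50.24
[[0, 0, 72], np.float64(0.0)] -> [442.6 180.9  28.4] 50.24
```

>>> arm_command(
  series=[
    [[0,0,28],0.14],
    [[0,0,60],0.28],
    [[0,0,100],0.42],
    [[0,0,140],0.52],
    [[0,0,140],0.52],
  ],
)

```text
time_s: 1.6
tool_pos: [0.4369, 0.1868, 0.0956]
tool_rot: [-179.8, 0.6, 50.6]
force: [-1.2, -0.4, 0.5]
grip_width: 0.0868
grasp_force: 0.0
```

>>> arm_command(
  series=[
    [[0,0,24],0],
    [[0,0,48],0],
    [[0,0,72],0],
    [[0,0,72],0],
    [[0,0,72],0],
  ],
)

```text
time_s: 2.1
tool_pos: [0.442, 0.1896, 0.0301]
tool_rot: [180.0, -0.1, 50.7]
force: [-0.7, 0.3, -0.2]
grip_width: 0.0872
grasp_force: 0.0
```

>>> arm_command(
  series=[
    [[0,0,0],0],
    [[0,0,0],0],
    [[0,0,0],0],
    [[0,0,0],0],
    [[0,0,0],0],
  ],
  grip=1,
  grip_force=15,
)

```text
time_s: 2.6
tool_pos: [0.4416, 0.1891, 0.029]
tool_rot: [180.0, -0.1, 50.6]
force: [1.0, 0.1, 0.5]
grip_width: 0.0549
grasp_force: 0.4
```

```bash
python3 plan.py "[[443,181,150,50],[560,80,150,86],[624,11,150,86],[624,11,71,86]]" "[442.6,180.9,27.6,50.0]"
```

```text
from [442.6 180.9  27.6] 50.0 t 2.6 w 0.0549
[[0, 0, -122], np.float64(0.0)] -> [442.6 180.9 149.6] 50.0
[[-2, 155, 0], np.float64(-0.63)] -> [560.1  79.7 149.6] 86.1
[[-64, 68, 0], np.float64(0.0)] -> [623.5  11.3 149.6] 86.1
[[0, 0, 79], np.float64(0.0)] -> [623.5  11.3  70.6] 86.1
```

>>> arm_command(
  series=[
    [[0,0,0],0],
    [[0,0,0],0],
    [[0,0,0],0],
    [[-3,0,0],0],
    [[-5,0,0],0.01],
  ],
  grip=-1,
)

```text
time_s: 3.1
tool_pos: [0.4377, 0.1849, 0.0284]
tool_rot: [-180.0, 0.0, 50.0]
force: [0.3, 0.1, 0.2]
grip_width: 0.0837
grasp_force: 0.0
```

Run:
```python
from h import *
for nm in ("scene","top"):
    I,d=cam(nm);Q=cloud(nm,d);print(np.round(env.get_obs()["tool_pos"],4))
    m=(abs(Q[...,2]-.047)<.006)&(np.hypot(Q[...,0]-.443,Q[...,1]-.183)<.045)&(I.max(2)<110);q=Q[m]
    print(nm,m.sum(),q.mean(0) if len(q) else "",np.ptp(q,axis=0) if len(q) else "")
I,_=cam("scene");cv2.imwrite("pics/s1.png",cv2.resize(I[90:270,130:330],None,fx=4,fy=3.3))
```

```text
[0.4374 0.1847 0.0284]
scene 147 [0.43913201 0.17786634 0.04607688] [0.05447464 0.06317878 0.00955635]
[0.4376 0.1849 0.0285]
top 10 [0.43947648 0.1641053  0.04659895] [0.05314397 0.00586575 0.00630202]
```

View pics/s1.png

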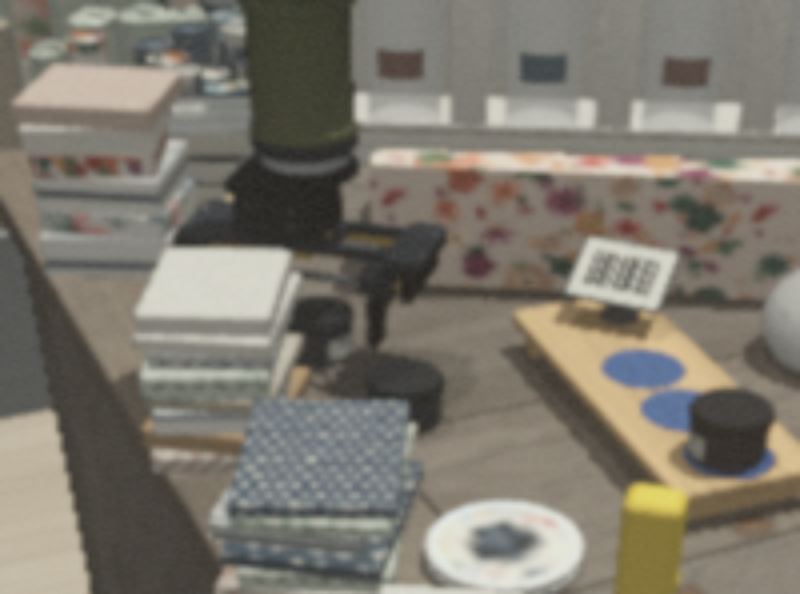

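The picture shows the open fingers (right one at crop (375,320)) either side of jar 1 at crop (325,325), clear of the book towers. I'll grip and lift.

>>> arm_command(
  series=[
    [[-1,0,0],0],
    [[-1,0,0],0],
    [[-1,0,0],0],
    [[-1,0,0],0],
    [[-1,0,0],0],
  ],
  grip=1,
  grip_force=15,
)

```text
time_s: 3.75
tool_pos: [0.4374, 0.1845, 0.0286]
tool_rot: [180.0, -0.0, 50.0]
force: [0.6, -0.4, -0.1]
grip_width: 0.0546
grasp_force: 0.4
```

>>> arm_command(
  series=[
    [[0,0,-10],0],
    [[0,0,-30],0],
    [[0,0,-65],0],
    [[0,0,-95],0],
    [[0,0,-120],0],
  ],
)

```text
time_s: 4.25
tool_pos: [0.4377, 0.1845, 0.1509]
tool_rot: [180.0, -0.1, 50.0]
force: [0.4, 0.3, -1.3]
grip_width: 0.0542
grasp_force: 15.0
```

```bash
python3 plan.py "[[530,110,150,70],[585,50,150,86],[624,10,150,86],[624,10,69,86]]"; python3 -c "
from h import *
o=env.get_obs();print(o['tool_pos'],o['qpos'].round(0),o['grasp_force'])"
```

```text
from [437.7 184.5 150.9] 49.99 t 4.25 w 0.0542
[[2, 119, 1], np.float64(-0.35)] -> [530.2 109.6 149.9] 70.05
[[-37, 72, 0], np.float64(-0.28)] -> [585.2  50.2 149.9] 86.09
[[-37, 41, 0], np.float64(0.0)] -> [623.6  10.5 149.9] 86.09
[[0, 0, 81], np.float64(0.0)] -> [623.6  10.5  68.9] 86.09
[0.43771971 0.18453938 0.15094734] [-47.  -0.  21. 114.   0.  66. -66.] 14.999813279137015
```

>>> arm_command(
  series=[
    [[0,30,0],-0.08],
    [[1,60,0],-0.16],
    [[1,90,0],-0.25],
    [[2,119,0],-0.35],
    [[2,119,0],-0.35],
  ],
)

```text
time_s: 4.75
tool_pos: [0.5324, 0.1056, 0.1494]
tool_rot: [179.8, 0.1, 69.8]
force: [-0.8, 0.3, -1.6]
grip_width: 0.0548
grasp_force: 15.0
```

>>> arm_command(
  series=[
    [[-10,20,0],-0.1],
    [[-20,40,0],-0.2],
    [[-30,58,0],-0.28],
    [[-37,72,0],-0.28],
    [[-37,72,0],-0.28],
  ],
)

```text
time_s: 5.25
tool_pos: [0.5854, 0.0484, 0.1489]
tool_rot: [180.0, 0.1, 85.9]
force: [0.3, -0.0, -1.7]
grip_width: 0.0546
grasp_force: 15.0
```

>>> arm_command(
  series=[
    [[-12,14,0],0],
    [[-25,28,0],0],
    [[-37,41,0],0],
    [[-37,41,0],0],
    [[-37,41,0],0],
  ],
)

```text
time_s: 5.75
tool_pos: [0.6223, 0.012, 0.1485]
tool_rot: [-179.9, -0.1, 86.1]
force: [-1.5, -0.3, -1.3]
grip_width: 0.054
grasp_force: 15.0
```

```bash
python3 plan.py "[[624,10,100,86],[624,10,69,86]]"
python3 - <<'E'
from h import *
for nm in ("scene","top"):
    I,d=cam(nm);Q=cloud(nm,d)
    p=env.get_obs()["tool_pos"]
    m=(np.hypot(Q[...,0]-p[0],Q[...,1]-p[1])<.045)&(I.max(2)<110)&(Q[...,2]>.1)&(Q[...,2]<.18);q=Q[m]
    print(nm,m.sum(),((np.percentile(q,1,0)+np.percentile(q,99,0))/2).round(4),np.ptp(q,axis=0).round(3))
    cv2.imwrite(f"pics/p1{nm}.png",I)
a=cv2.imread("pics/p1scene.png")[120:270,210:370];b=cv2.imread("pics/p1top.png")[90:240,170:330]
cv2.imwrite("pics/p1.png",cv2.resize(np.hstack([a,b]),None,fx=2.5,fy=2.5))
E
```

```text
from [622.3  12.  148.5] 86.11 t 5.75 w 0.054
[[-2, 2, 48], np.float64(0.0)] -> [624.2   9.8 100.5] 86.11
[[0, 0, 31], np.float64(0.0)] -> [624.2   9.8  69.5] 86.11
scene 493 [0.6195 0.0087 0.1513] [0.081 0.055 0.059]Traceback (most recent call last):
  File "<stdin>", line 6, in <module>
    return _quantile_unchecked(
        a, q, axis, out, overwrite_input, method, keepdims, weights)
    return _ureduce(a,
                    func=_quantile_ureduce_func,
    ...<5 lines>...
                    overwrite_input=overwrite_input,
                    method=method)
    r = func(a, **kwargs)
    result = _quantile(arr,
                       quantiles=q,
    ...<2 lines>...
                       out=out,
                       weights=wgt)
    slices_having_nans = np.isnan(arr[-1, ...])
                                  ~~~^^^^^^^^^
IndexError: index -1 is out of bounds for axis 0 with size 0
```

>>> arm_command(
  series=[
    [[-1,1,20],0],
    [[-2,2,40],0],
    [[-2,2,60],0],
    [[-2,2,72],0],
    [[-2,2,78],0],
  ],
)

```text
time_s: 6.35
tool_pos: [0.624, 0.0096, 0.0694]
tool_rot: [-179.9, -0.0, 86.2]
force: [-0.2, -0.3, -0.7]
grip_width: 0.0544
grasp_force: 15.0
```

>>> arm_command(
  series=[
    [[0,0,0.5],0],
    [[0,0,1],0],
    [[0,0,1.5],0],
    [[0,0,1.5],0],
    [[0,0,1.5],0],
  ],
)

```text
time_s: 6.85
tool_pos: [0.6254, 0.0084, 0.0696]
tool_rot: [180.0, -0.0, 86.1]
force: [0.6, 0.4, -0.9]
grip_width: 0.0542
grasp_force: 15.0
```

>>> arm_command(
  series=[
    [[0,0,0.5],0],
    [[0,0,1],0],
    [[0,0,1.5],0],
    [[0,0,1.5],0],
    [[0,0,1.5],0],
  ],
)

```text
time_s: 7.35
tool_pos: [0.6253, 0.0084, 0.0686]
tool_rot: [180.0, -0.0, 86.1]
force: [-1.9, -0.1, 5.5]
grip_width: 0.0537
grasp_force: 15.0
```

>>> arm_command(
  series=[
    [[0,0,0],0],
    [[0,0,0],0],
    [[0,0,0],0],
    [[0,0,0],0],
    [[0,0,0],0],
  ],
  grip=-1,
)

```text
time_s: 7.85
tool_pos: [0.6251, 0.0084, 0.0674]
tool_rot: [-180.0, 0.0, 86.1]
force: [0.4, -0.1, -0.3]
grip_width: 0.0839
grasp_force: 0.0
```

>>> arm_command(
  series=[
    [[0,0,-15],0],
    [[0,0,-40],0],
    [[0,0,-70],0],
    [[0,0,-100],0],
    [[0,0,-120],0],
  ],
)

```text
time_s: 8.35
tool_pos: [0.6262, 0.0081, 0.1914]
tool_rot: [179.8, -0.0, 86.1]
force: [0.3, -0.4, -0.0]
grip_width: 0.0868
grasp_force: 0.0
```

```bash
python3 plan.py "[[560,35,200,55],[470,60,190,25],[462,60,120,5],[462,60,29,5]]"
```

```text
from [626.2   8.1 191.4] 86.09 t 8.35 w 0.0868
[[22, -68, -9], np.float64(0.54)] -> [559.8  34.7 200.4] 55.15
[[-31, -88, 10], np.float64(0.53)] -> [469.9  59.6 190.4] 24.78
[[-7, -4, 70], np.float64(0.35)] -> [461.9  60.3 120.4] 4.73
[[0, 0, 91], np.float64(-0.0)] -> [461.9  60.3  29.4] 4.73
```

>>> arm_command(
  series=[
    [[6,-18,-9],0.14],
    [[12,-36,-9],0.28],
    [[18,-54,-9],0.42],
    [[22,-68,-9],0.54],
    [[22,-68,-9],0.54],
  ],
)

```text
time_s: 8.85
tool_pos: [0.5578, 0.0359, 0.1978]
tool_rot: [-180.0, -0.1, 55.2]
force: [-0.1, -0.8, 0.1]
grip_width: 0.087
grasp_force: 0.0
```

>>> arm_command(
  series=[
    [[-8,-22,0],0.14],
    [[-16,-45,0],0.28],
    [[-24,-68,5],0.42],
    [[-31,-88,10],0.53],
    [[-31,-88,10],0.53],
  ],
)

```text
time_s: 9.35
tool_pos: [0.4673, 0.0603, 0.1867]
tool_rot: [-179.9, 0.0, 25.0]
force: [0.3, 0.8, 0.4]
grip_width: 0.0872
grasp_force: 0.0
```

>>> arm_command(
  series=[
    [[-2,-1,20],0.1],
    [[-4,-2,40],0.2],
    [[-7,-4,60],0.3],
    [[-7,-4,70],0.35],
    [[-7,-4,70],0.35],
  ],
)

```text
time_s: 9.85
tool_pos: [0.4612, 0.0595, 0.1159]
tool_rot: [179.9, 0.1, 4.9]
force: [0.3, 0.5, 0.7]
grip_width: 0.0868
grasp_force: 0.0
```

```bash
python3 - <<'E'
from h import *
I,d=cam("top");Q=cloud("top",d);cv2.imwrite("pics/top2.png",I)
hsv=cv2.cvtColor(I,cv2.COLOR_BGR2HSV);H,S,V=[hsv[...,i].astype(int) for i in range(3)]
for n,xy in (("s3",(.625,.011)),("j3",(.6145,-.118))):
    m=(abs(Q[...,2]-.088)<.006)&(np.hypot(Q[...,0]-xy[0],Q[...,1]-xy[1])<.045)&(I.max(2)<110);q=Q[m]
    print(n,m.sum(),"mean",q.mean(0).round(4),"mid",((np.percentile(q,1,0)+np.percentile(q,99,0))/2).round(4))
m=(H>100)&(H<130)&(S>80);m[:140]=0;m[172:]=0;m[:,:240]=0;m[:,312:]=0
for c,s,l in blobs(m,10): print("blue",c,s.tolist(),ray("top",c,.04)[0].round(4))
E
python3 plan.py "[[462,60,120,5],[462,60,29,5]]"
```

```text
s3 256 mean [0.6246 0.0112 0.0876] mid [0.6241 0.0124 0.088 ]
j3 281 mean [ 0.6131 -0.1163  0.0873] mid [ 0.6136 -0.1163  0.0875]
blue [276.26086957 158.18729097] [267, 149, 20, 19, 299] [ 0.6208 -0.0539  0.04  ]
from [461.8  59.7 116.8] 4.9 t 9.9 w 0.0868
[[0, 0, -3], np.float64(-0.0)] -> [461.8  59.7 119.8] 4.9
[[0, 0, 91], np.float64(-0.0)] -> [461.8  59.7  28.8] 4.9
```

>>> arm_command(
  series=[
    [[0,0,25],0],
    [[0,0,50],0],
    [[0,0,75],0],
    [[0,0,87],0],
    [[0,0,87],0],
  ],
)

```text
time_s: 10.4
tool_pos: [0.4607, 0.0601, 0.029]
tool_rot: [179.9, 0.1, 4.8]
force: [0.4, -0.0, -0.3]
grip_width: 0.0871
grasp_force: 0.0
```

>>> arm_command(
  series=[
    [[0,0,0],0],
    [[0,0,0],0],
    [[0,0,0],0],
    [[0,0,0],0],
    [[0,0,0],0],
  ],
  grip=1,
)

```text
time_s: 10.9
tool_pos: [0.4611, 0.0607, 0.03]
tool_rot: [-180.0, -0.1, 4.8]
force: [0.1, 0.5, 0.6]
grip_width: 0.055
grasp_force: 0.4
```

>>> arm_command(
  series=[
    [[0,0,0],0],
    [[0,0,0],0],
    [[0,0,-15],0],
    [[0,0,-40],0],
    [[0,0,-70],0],
  ],
)

```text
time_s: 11.4
tool_pos: [0.4595, 0.06, 0.0992]
tool_rot: [179.9, 0.2, 4.7]
force: [-0.0, 0.6, -0.1]
grip_width: 0.0542
grasp_force: 15.0
```

```bash
python3 plan.py "[[465,50,160,15],[520,20,160,50],[580,-30,160,86],[619.5,-55,160,86],[619.5,-55,69,86]]"
```

```text
from [459.5  60.   99.2] 4.74 t 11.4 w 0.0542
[[5, 10, -61], np.float64(-0.18)] -> [465.3  50.5 160.2] 15.05
[[45, 44, 0], np.float64(-0.61)] -> [520.2  19.7 160.2] 50.0
[[0, 78, 0], np.float64(-0.63)] -> [579.9 -30.5 160.2] 86.1
[[-22, 41, 0], np.float64(0.0)] -> [619.3 -55.2 160.2] 86.1
[[0, 0, 91], np.float64(0.0)] -> [619.3 -55.2  69.2] 86.1
```

>>> arm_command(
  series=[
    [[0,0,-30],0],
    [[2,5,-61],-0.09],
    [[5,10,-61],-0.18],
    [[5,10,-61],-0.18],
    [[5,10,-61],-0.18],
  ],
)

```text
time_s: 11.9
tool_pos: [0.4658, 0.0509, 0.1597]
tool_rot: [-180.0, 0.1, 14.9]
force: [0.1, -0.3, -0.7]
grip_width: 0.0543
grasp_force: 15.0
```

>>> arm_command(
  series=[
    [[9,9,0],-0.12],
    [[18,18,0],-0.24],
    [[27,27,0],-0.36],
    [[36,36,0],-0.49],
    [[45,44,0],-0.61],
  ],
)

```text
time_s: 12.4
tool_pos: [0.5209, 0.0201, 0.1591]
tool_rot: [-179.9, 0.1, 50.2]
force: [0.2, -0.4, -0.2]
grip_width: 0.0544
grasp_force: 15.0
```

>>> arm_command(
  series=[
    [[0,16,0],-0.12],
    [[0,32,0],-0.24],
    [[0,48,0],-0.36],
    [[0,64,0],-0.5],
    [[0,78,0],-0.63],
  ],
)

```text
time_s: 12.9
tool_pos: [0.5808, -0.0301, 0.1589]
tool_rot: [-179.8, 0.0, 86.3]
force: [0.4, -0.9, -1.1]
grip_width: 0.0546
grasp_force: 15.0
```

>>> arm_command(
  series=[
    [[-8,15,0],0],
    [[-16,30,0],0],
    [[-22,42,0],0],
    [[-22,42,0],0],
    [[-22,42,0],0],
  ],
)

```text
time_s: 13.4
tool_pos: [0.6206, -0.0544, 0.1591]
tool_rot: [-179.8, 0.0, 86.0]
force: [-0.5, -1.2, -0.5]
grip_width: 0.0546
grasp_force: 15.0
```

```bash
python3 plan.py "[[621,-55,69,85.7]]"
```

```text
from [620.6 -54.4 159.1] 86.04 t 13.4 w 0.0546
[[-1, 0, 90], np.float64(0.01)] -> [620.5 -55.4  69.1] 85.47
```

>>> arm_command(
  series=[
    [[0,1,25],0],
    [[0,1,50],0],
    [[0,1,70],0],
    [[0,1,83],0],
    [[0,1,88],0],
  ],
)

```text
time_s: 13.9
tool_pos: [0.6212, -0.0541, 0.0709]
tool_rot: [-179.8, -0.0, 86.1]
force: [0.9, 0.1, -0.2]
grip_width: 0.0542
grasp_force: 15.0
```

>>> arm_command(
  series=[
    [[0,0,1],0],
    [[0,0,2],0],
    [[0,0,2],0],
    [[0,0,2],0],
    [[0,0,2],0],
  ],
)

```text
time_s: 14.4
tool_pos: [0.623, -0.0549, 0.0712]
tool_rot: [179.9, -0.0, 86.1]
force: [1.1, 0.9, -1.5]
grip_width: 0.0545
grasp_force: 15.0
```

>>> arm_command(
  series=[
    [[0,-1,0.5],0],
    [[0,-1,1],0],
    [[0,-1,1.5],0],
    [[0,-1,1.5],0],
    [[0,-1,1.5],0],
  ],
)

```text
time_s: 14.9
tool_pos: [0.6217, -0.0548, 0.07]
tool_rot: [180.0, -0.0, 86.1]
force: [-1.8, -0.1, 6.0]
grip_width: 0.0544
grasp_force: 15.0
```

>>> arm_command(
  series=[
    [[0,0,0.5],0],
    [[0,0,0.5],0],
    [[0,0,0.5],0],
    [[0,0,0.5],0],
    [[0,0,0.5],0],
  ],
)

```text
time_s: 15.4
tool_pos: [0.6217, -0.0548, 0.07]
tool_rot: [180.0, -0.0, 86.1]
force: [-3.6, 0.0, 9.2]
grip_width: 0.0546
grasp_force: 15.0
```

>>> arm_command(
  series=[
    [[0,0,0],0],
    [[0,0,0],0],
    [[0,0,0],0],
    [[0,0,0],0],
    [[0,0,0],0],
  ],
  grip=-1,
)

```text
time_s: 15.9
tool_pos: [0.6216, -0.0548, 0.0683]
tool_rot: [-180.0, 0.0, 86.1]
force: [0.3, -1.2, 0.7]
grip_width: 0.0837
grasp_force: 0.0
```

>>> arm_command(
  series=[
    [[0,0,-20],0],
    [[0,0,-60],0],
    [[0,0,-100],0],
    [[0,0,-140],0],
    [[0,0,-180],0],
  ],
)

```text
time_s: 16.4
tool_pos: [0.6214, -0.0549, 0.2502]
tool_rot: [180.0, -0.0, 86.1]
force: [0.0, 0.5, -0.2]
grip_width: 0.0868
grasp_force: 0.0
```

```bash
python3 plan.py "[[575,-200,250,78],[531,-361,250,70.5]]"
python3 - <<'E'
from h import *
I,d=cam("scene");Q=cloud("scene",d)
for n,xy in (("s3",(.623,.007)),("s2",(.619,-.06)),("j3",(.6125,-.122))):
    m=(abs(Q[...,2]-.086)<.005)&(np.hypot(Q[...,0]-xy[0],Q[...,1]-xy[1])<.035)&(I.max(2)<110);q=Q[m]
    print(n,m.sum(),"mean",q.mean(0).round(4),"mid",((np.percentile(q,1,0)+np.percentile(q,99,0))/2).round(4))
E
```

```text
from [621.4 -54.9 250.2] 86.1 t 16.4 w 0.0868
[[-148, -36, 0], np.float64(0.14)] -> [ 575.4 -200.1  250.2] 78.07
[[-167, -10, 0], np.float64(0.13)] -> [ 531.1 -361.4  250.2] 70.63
s3 178 mean [0.6213 0.0051 0.0858] mid [0.6229 0.0067 0.0849]
s2 203 mean [ 0.6176 -0.0621  0.0859] mid [ 0.6184 -0.0585  0.0856]
j3 233 mean [ 0.6105 -0.1238  0.086 ] mid [ 0.6114 -0.1217  0.0851]
```

>>> arm_command(
  series=[
    [[-38,-9,0],0.04],
    [[-76,-18,0],0.08],
    [[-114,-27,0],0.12],
    [[-148,-36,0],0.14],
    [[-148,-36,0],0.14],
  ],
)

```text
time_s: 16.95
tool_pos: [0.5726, -0.2074, 0.249]
tool_rot: [180.0, 0.2, 77.5]
force: [-0.9, -1.4, -0.4]
grip_width: 0.0868
grasp_force: 0.0
```

>>> arm_command(
  series=[
    [[-40,-2,0],0.04],
    [[-80,-5,0],0.08],
    [[-120,-8,0],0.12],
    [[-167,-11,0],0.13],
    [[-167,-11,0],0.13],
  ],
)

```text
time_s: 17.45
tool_pos: [0.5256, -0.369, 0.2486]
tool_rot: [-180.0, 0.3, 70.0]
force: [-0.4, -0.1, 0.0]
grip_width: 0.0869
grasp_force: 0.0
```

```bash
python3 plan.py "[[529,-361,126,70.5]]"
python3 - <<'E'
from h import *
I,d=cam("top");Q=cloud("top",d)
for n,xy in (("s3",(.625,.011)),("s2",(.6205,-.055)),("j3",(.6145,-.118))):
    m=(abs(Q[...,2]-.087)<.006)&(np.hypot(Q[...,0]-xy[0],Q[...,1]-xy[1])<.033)&(I.max(2)<110);q=Q[m]
    print(n,m.sum(),"mean",q.mean(0).round(4),"mid",((np.percentile(q,1,0)+np.percentile(q,99,0))/2).round(4))
S,_=cam("scene")
cv2.imwrite("pics/p2.png",cv2.resize(np.hstack([I[110:235,190:410],cv2.copyMakeBorder(S[160:285,230:390],0,0,0,0,0)]),None,fx=2.1,fy=2.1,interpolation=cv2.INTER_CUBIC))
E
```

```text
from [ 525.6 -369.   248.6] 69.99 t 17.45 w 0.0869
[[9, 0, 123], np.float64(-0.01)] -> [ 528.7 -360.6  125.6] 70.56
s3 274 mean [0.6238 0.0125 0.0875] mid [0.6241 0.0131 0.087 ]
s2 274 mean [ 0.6201 -0.0545  0.0874] mid [ 0.6211 -0.0539  0.087 ]
j3 283 mean [ 0.613  -0.1164  0.0872] mid [ 0.6139 -0.1163  0.0863]
```

View pics/p2.png

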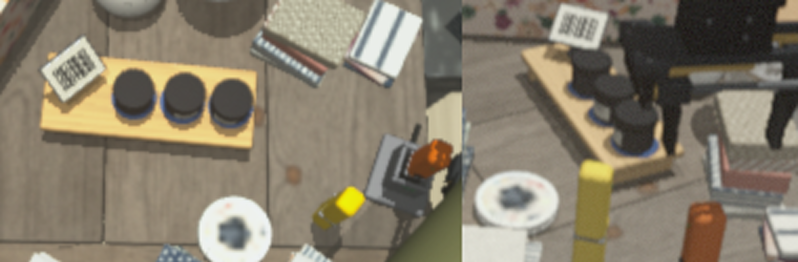

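The picture shows the three jars in one row on the shelf at crop (133,95), (183,98) and (231,103). The orange scanner is still in its cradle at (432,158), and the coasters and yellow decoy are undisturbed. Now the scanner.

>>> arm_command(
  series=[
    [[4,0,20],-0.01],
    [[8,0,40],-0.01],
    [[8,0,55],-0.01],
    [[8,0,55],-0.01],
    [[8,0,55],-0.01],
  ],
)

```text
time_s: 18.05
tool_pos: [0.5336, -0.353, 0.1937]
tool_rot: [180.0, -0.0, 71.3]
force: [0.2, 0.2, 0.7]
grip_width: 0.0873
grasp_force: 0.0
```

```bash
python3 plan.py "[[529,-361,126,70.5]]"
python3 - <<'E'
from h import *
for n in ("scene","top"):
    I,d=cam(n);Q=cloud(n,d);hsv=cv2.cvtColor(I,cv2.COLOR_BGR2HSV);H,S,V=[hsv[...,i].astype(int) for i in range(3)]
    m=(H>3)&(H<16)&(S>150)&(np.hypot(Q[...,0]-.528,Q[...,1]+.36)<.05)&(Q[...,2]>.07)
    q=Q[m];t=q[q[:,2]>.155];print(n,m.sum(),q.mean(0).round(4),"top",len(t),t.mean(0).round(4) if len(t) else "")
E
```

```text
from [ 533.6 -353.   193.7] 71.27 t 18.05 w 0.0873
[[-9, -2, 68], np.float64(0.01)] -> [ 528.8 -360.9  125.7] 70.7
scene 561 [ 0.5226 -0.3726  0.1283] top 133 [ 0.5266 -0.367   0.1591]
top 74 [ 0.5319 -0.3493  0.1307] top 23 [ 0.5308 -0.3534  0.1757]
```

>>> arm_command(
  series=[
    [[-5,-2,0],0.01],
    [[-9,-2,0],0.01],
    [[-9,-2,20],0.01],
    [[-9,-2,40],0.01],
    [[-9,-2,55],0.01],
  ],
)

```text
time_s: 18.65
tool_pos: [0.5278, -0.3619, 0.1378]
tool_rot: [-180.0, -0.0, 70.6]
force: [-0.2, -0.3, -0.9]
grip_width: 0.0872
grasp_force: 0.0
```

>>> arm_command(
  series=[
    [[0,0,8],0],
    [[0,0,13],0],
    [[0,0,13],0],
    [[0,0,13],0],
    [[0,0,13],0],
  ],
)

```text
time_s: 19.15
tool_pos: [0.5287, -0.3618, 0.1264]
tool_rot: [179.9, 0.0, 70.6]
force: [-0.2, 0.4, 0.4]
grip_width: 0.087
grasp_force: 0.0
```

>>> arm_command(
  series=[
    [[0,0,0],0],
    [[0,0,0],0],
    [[0,0,0],0],
    [[0,0,0],0],
    [[0,0,0],0],
  ],
  grip=1,
  grip_force=12,
)

```text
time_s: 19.65
tool_pos: [0.5283, -0.3614, 0.1256]
tool_rot: [180.0, -0.0, 70.6]
force: [1.0, 0.3, 0.2]
grip_width: 0.055
grasp_force: 0.0
```

>>> arm_command(
  series=[
    [[0,0,0],0],
    [[0,0,0],0],
    [[0,0,0],0],
    [[0,0,0],0],
    [[0,0,0],0],
  ],
)

```text
time_s: 20.15
tool_pos: [0.5283, -0.3614, 0.1254]
tool_rot: [-180.0, -0.0, 70.6]
force: [-0.2, 0.1, -1.7]
grip_width: 0.034
grasp_force: 12.0
```

>>> arm_command(
  series=[
    [[0,0,-8],0],
    [[0,0,-20],0],
    [[0,0,-32],0],
    [[0,0,-44],0],
    [[0,0,-44],0],
  ],
)

```text
time_s: 20.65
tool_pos: [0.5293, -0.3625, 0.1724]
tool_rot: [179.8, 0.0, 70.6]
force: [0.4, 0.0, -2.6]
grip_width: 0.0339
grasp_force: 12.0
```

>>> arm_command(
  series=[
    [[-6,0,0],0],
    [[-12,0,-1],0],
    [[-18,0,-1],0],
    [[-24,0,-1],0],
    [[-24,0,-1],0],
  ],
)

```text
time_s: 21.15
tool_pos: [0.5194, -0.3854, 0.1702]
tool_rot: [-180.0, 0.0, 70.5]
force: [0.8, 0.4, -1.6]
grip_width: 0.0338
grasp_force: 12.0
```

```bash
cat > tilt.py <<'E'
from h import *
o=env.get_obs();g=o["tool_pos"];print("tcp",g.round(4),o["tool_rot"].round(1),"F",o["force"].round(1),"w",round(o["grip_width"],4),o["grasp_force"].round(1))
I,d=cam("scene");Q=cloud("scene",d);hsv=cv2.cvtColor(I,cv2.COLOR_BGR2HSV);H,S,V=[hsv[...,i].astype(int) for i in range(3)]
m=(H>3)&(H<16)&(S>150)&(np.linalg.norm(Q-g,axis=-1)<.1);q=Q[m]
c=q.mean(0);w,v=np.linalg.eigh(np.cov((q-c).T));a=v[:,2]*np.sign(v[2,2])
print("orange",m.sum(),c.round(4),"axis",a.round(3),"tilt",np.degrees(np.arccos(a[2])).round(1),"az",np.degrees(np.arctan2(a[1],a[0])).round(0),np.sqrt(w).round(4))
import time
cv2.imwrite("pics/last.png",I)
E
python3 tilt.py
```

```text
Traceback (most recent call last):
  File "tilt.py", line 2, in <module>
    o=env.get_obs();g=o["tool_pos"];print("tcp",g.round(4),o["tool_rot"].round(1),"F",o["force"].round(1),"w",round(o["grip_width"],4),o["grasp_force"].round(1))
                                                                                                                                       ^^^^^^^^^^^^^^^^^^^^^^
AttributeError: 'float' object has no attribute 'round'
```

```bash
sed -i 's/o\["grasp_force"\].round(1)/round(o["grasp_force"],1)/' tilt.py; python3 tilt.py; python3 -c "
import cv2;I=cv2.imread('pics/last.png');cv2.imwrite('pics/t1.png',cv2.resize(I[180:340,260:420],None,fx=3.7,fy=3.7,interpolation=cv2.INTER_CUBIC))"
```

```text
tcp [ 0.5194 -0.3854  0.1702] [-180.     0.    70.5] F [ 0.8  0.4 -1.6] w 0.0338 12.0
orange 508 [ 0.513  -0.3941  0.1738] axis [ 0.043 -0.094  0.995] tilt 5.9 az -65.0 [0.0046 0.0085 0.0261]
```

View pics/t1.png

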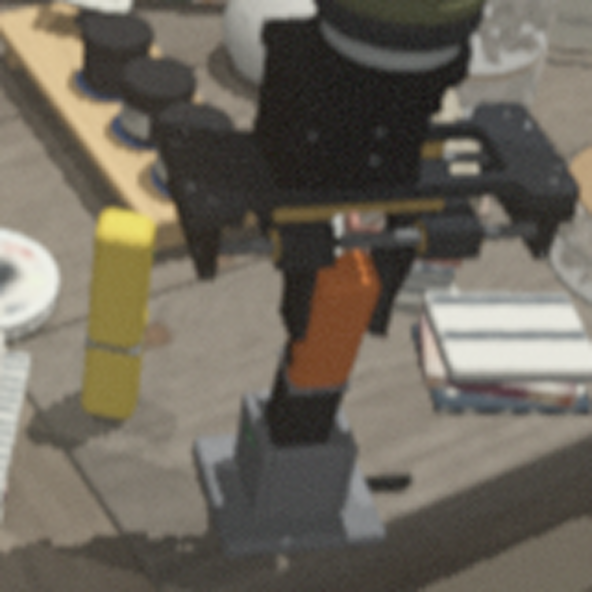

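The crop shows the scanner's black end still in the socket at (310,420) while the fingers hold the tail, leaning slightly. The pivot is working, so I'll continue.

>>> arm_command(
  series=[
    [[-5,0,0],0],
    [[-10,0,1],0],
    [[-15,0,2],0],
    [[-20,0,3],0],
    [[-20,0,3],0],
  ],
)

```text
time_s: 21.7
tool_pos: [0.513, -0.4042, 0.1674]
tool_rot: [180.0, 0.1, 70.6]
force: [0.2, 0.7, -1.1]
grip_width: 0.0337
grasp_force: 12.0
```

```bash
python3 tilt.py
```

```text
tcp [ 0.513  -0.4042  0.1674] [1.80e+02 1.00e-01 7.06e+01] F [ 0.2  0.7 -1.1] w 0.0337 12.0
orange 421 [ 0.5071 -0.4113  0.176 ] axis [ 0.005 -0.211  0.977] tilt 12.2 az -89.0 [0.0053 0.0085 0.0255]
```

>>> arm_command(
  series=[
    [[-5,0,1],0],
    [[-10,0,3],0],
    [[-15,0,5],0],
    [[-19,0,7],0],
    [[-19,0,7],0],
  ],
)

```text
time_s: 22.25
tool_pos: [0.5069, -0.422, 0.1603]
tool_rot: [180.0, 0.0, 70.6]
force: [0.5, 1.0, -1.2]
grip_width: 0.0342
grasp_force: 12.0
```

```bash
python3 tilt.py
```

```text
tcp [ 0.5069 -0.422   0.1603] [180.    0.   70.6] F [ 0.5  1.  -1.2] w 0.0342 12.0
orange 320 [ 0.5009 -0.4305  0.1783] axis [-0.019 -0.293  0.956] tilt 17.1 az -94.0 [0.0057 0.0087 0.0202]
```

>>> arm_command(
  series=[
    [[-5,0,2],0],
    [[-10,0,5],0],
    [[-14,0,7],0],
    [[-18,0,9],0],
    [[-18,0,9],0],
  ],
)

```text
time_s: 22.8
tool_pos: [0.501, -0.4385, 0.1511]
tool_rot: [-180.0, 0.0, 70.6]
force: [-0.1, -0.1, -1.5]
grip_width: 0.0343
grasp_force: 12.0
```

>>> arm_command(
  series=[
    [[0,0,0],0],
    [[0,0,0],0],
    [[0,0,0],0],
    [[0,0,0],0],
    [[0,0,0],0],
  ],
  grip_force=55,
)

```text
time_s: 23.3
tool_pos: [0.5014, -0.438, 0.1516]
tool_rot: [180.0, 0.0, 70.6]
force: [0.9, 1.2, -1.6]
grip_width: 0.0337
grasp_force: 55.0
```

>>> arm_command(
  series=[
    [[0,0,-20],0],
    [[0,0,-50],0],
    [[0,0,-80],0],
    [[0,0,-100],0],
    [[0,0,-110],0],
  ],
)

```text
time_s: 23.8
tool_pos: [0.5018, -0.4387, 0.264]
tool_rot: [179.8, 0.1, 70.6]
force: [0.3, -1.5, -1.9]
grip_width: 0.0338
grasp_force: 55.0
```

```bash
python3 tilt.py; python3 plan.py "[[510,-330,270,65],[540,-150,270,45],[549,5,270,40.7],[549,5,236,40.7]]"; python3 -c "
import cv2;I=cv2.imread('pics/last.png');cv2.imwrite('pics/t2.png',cv2.resize(I[130:330,260:460],None,fx=3,fy=3,interpolation=cv2.INTER_CUBIC))"
```

```text
tcp [ 0.5018 -0.4387  0.264 ] [1.798e+02 1.000e-01 7.060e+01] F [ 0.3 -1.5 -1.9] w 0.0338 55.0
orange 333 [ 0.4951 -0.4483  0.2869] axis [ 0.087 -0.376  0.922] tilt 22.7 az -77.0 [0.0065 0.0083 0.0145]
from [ 502.  -438.8  264.6] 70.64 t 23.85 w 0.0335
[[105, -29, -5], np.float64(0.1)] -> [ 509.5 -330.1  269.6] 64.91
[[176, -49, 0], np.float64(0.35)] -> [ 539.8 -150.   269.6] 44.85
[[116, -103, 0], np.float64(0.07)] -> [549.4   4.9 269.6] 40.84
[[0, 0, 34], np.float64(0.0)] -> [549.4   4.9 235.6] 40.84
```

View pics/t2.png

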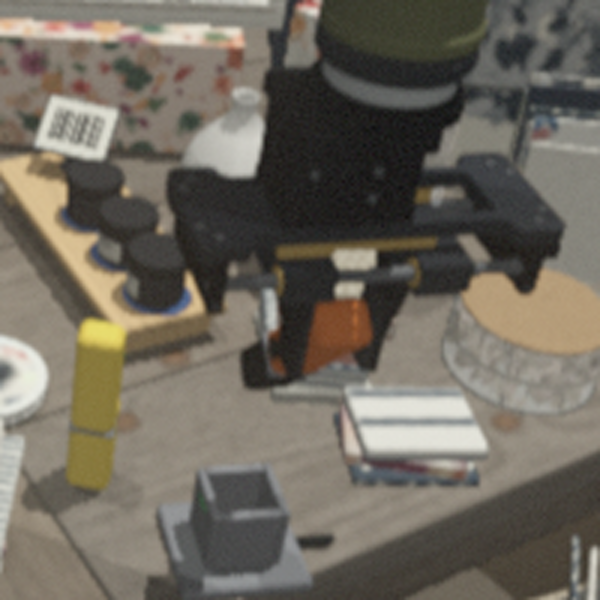

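The crop shows the cradle empty and the scanner in the fingers, tipped (orange tail at (335,335), black end behind at (265,365)). Now carry it toward the card.

>>> arm_command(
  series=[
    [[26,-7,-2],0.02],
    [[52,-14,-4],0.05],
    [[78,-21,-5],0.08],
    [[105,-29,-5],0.1],
    [[105,-29,-5],0.1],
  ],
)

```text
time_s: 24.35
tool_pos: [0.5104, -0.3238, 0.265]
tool_rot: [-179.9, -0.2, 65.3]
force: [0.6, -0.0, -2.9]
grip_width: 0.0342
grasp_force: 55.0
```

>>> arm_command(
  series=[
    [[36,-10,0],0.07],
    [[72,-20,0],0.14],
    [[108,-30,0],0.21],
    [[144,-40,0],0.28],
    [[176,-49,0],0.35],
  ],
)

```text
time_s: 24.85
tool_pos: [0.5388, -0.1476, 0.2655]
tool_rot: [-179.9, 0.0, 44.7]
force: [0.8, 0.7, -2.0]
grip_width: 0.0337
grasp_force: 55.0
```

>>> arm_command(
  series=[
    [[29,-26,0],0.02],
    [[58,-52,0],0.04],
    [[87,-77,0],0.06],
    [[116,-103,0],0.07],
    [[116,-103,0],0.07],
  ],
)

```text
time_s: 25.35
tool_pos: [0.5485, 0.0131, 0.265]
tool_rot: [-179.8, -0.0, 41.4]
force: [0.2, 0.1, -2.0]
grip_width: 0.0336
grasp_force: 55.0
```

>>> arm_command(
  series=[
    [[0,0,5],0],
    [[0,0,10],0],
    [[0,0,10],0],
    [[0,0,10],0],
    [[0,0,10],0],
  ],
)

```text
time_s: 25.85
tool_pos: [0.5488, 0.0049, 0.2567]
tool_rot: [180.0, -0.0, 40.8]
force: [-0.4, -0.4, -1.7]
grip_width: 0.0338
grasp_force: 55.0
```

```bash
python3 tilt.py; python3 plan.py "[[549,5,236,40.7]]"
python3 - <<'E'
from h import *
T,d=cam("top");Q=cloud("top",d);np.save("pics/f_top.npy",d);cv2.imwrite("pics/f_top.png",T)
I,d2=cam("scene");np.save("pics/f_sc.npy",d2);cv2.imwrite("pics/f_sc.png",I)
a=cv2.resize(T[90:210,190:310],(400,400),interpolation=cv2.INTER_CUBIC);b=cv2.resize(I[100:230,240:370],(400,400),interpolation=cv2.INTER_CUBIC)
cv2.imwrite("pics/f1.png",np.hstack([a,b]))
E
```

```text
tcp [0.5488 0.0049 0.2567] [180.   -0.   40.8] F [-0.4 -0.4 -1.7] w 0.0338 55.0
orange 173 [ 0.5446 -0.0023  0.2683] axis [-0.417 -0.256  0.872] tilt 29.3 az -148.0 [0.0057 0.0081 0.0237]
from [548.8   5.2 256.7] 40.78 t 25.9 w 0.0337
[[0, 0, 21], np.float64(0.0)] -> [548.8   5.2 235.7] 40.78
```

View pics/f1.png

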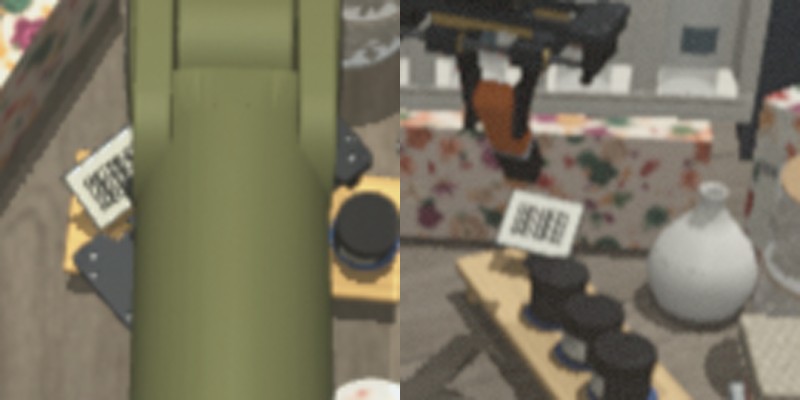

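The scene crop shows the scanner held over the card, with its black end at crop (525,175) and the card at (540,222). The arm hides it from the top camera. I'll turn it side-on to the scene camera to measure its tilt.

>>> arm_command(
  series=[
    [[0,0,0],0.14],
    [[0,0,0],0.28],
    [[0,0,0],0.42],
    [[0,0,0],0.56],
    [[0,0,0],0.7],
  ],
)

```text
time_s: 26.5
tool_pos: [0.5488, 0.0058, 0.2568]
tool_rot: [-180.0, -0.0, 0.4]
force: [0.8, 0.5, -1.2]
grip_width: 0.0338
grasp_force: 55.0
```

>>> arm_command(
  series=[
    [[0,0,0],0.14],
    [[0,0,0],0.28],
    [[0,0,0],0.42],
    [[0,0,0],0.48],
    [[0,0,0],0.48],
  ],
)

```text
time_s: 27.0
tool_pos: [0.5488, 0.0058, 0.2567]
tool_rot: [-180.0, -0.0, -26.8]
force: [0.6, -0.1, -2.0]
grip_width: 0.0334
grasp_force: 55.0
```

```bash
cat > side.py <<'E'
from h import *
o=env.get_obs();g=o["tool_pos"];psi=np.deg2rad(o["tool_rot"][2]);print("tcp",g.round(4),"yaw",o["tool_rot"].round(2),"F",o["force"].round(1))
I,d=cam("scene");Q=cloud("scene",d);cv2.imwrite("pics/last.png",I)
G=g+[0,0,.011]
tx=np.array([np.cos(psi),np.sin(psi),0]);ty=np.array([np.sin(psi),-np.cos(psi),0])
r=Q-G;a,b,z=r@tx,r@ty,r[...,2]
print("side offset dist: lower pts")
m=(abs(b)<.035)&(a>-.06)&(a<.13)&(z>-.14)&(z<.02-0*.0)
lo=m&(z<-.028)           # below fingertips (19 mm) -> scanner only
print(lo.sum(),np.median(b[lo]).round(4))
q=np.c_[a[lo],z[lo]]
c=q.mean(0);w,v=np.linalg.eigh(np.cov((q-c).T));ax=v[:,1];ax*=np.sign(-ax[1])*1
print("centroid",c.round(4),"dir",ax.round(3),"tilt",np.degrees(np.arctan2(ax[0],-ax[1])).round(2),"via G",np.degrees(np.arctan2(c[0],-c[1])).round(2))
R=cv2.minAreaRect((q*1000).astype(np.float32));print("rect",R)
s=q@np.array([ax[0],ax[1]]);print("far end along axis",np.percentile(s,99.5).round(4))
# image silhouette via 2-D hull lines, for view
ys,xs=np.where(lo);print("px",xs.min(),xs.max(),ys.min(),ys.max())
np.savez("pics/side.npz",lo=lo)
y0,x0=max(0,int(ys.mean())-60),max(0,int(xs.mean())-60)
v_=I.copy();v_[lo]=(v_[lo]*.5+np.array([0,255,0])*.5).astype(np.uint8)
cv2.imwrite("pics/sv.png",cv2.resize(np.hstack([I[y0:y0+120,x0:x0+120],v_[y0:y0+120,x0:x0+120]]),None,fx=3.3,fy=3.3,interpolation=cv2.INTER_CUBIC))
E
python3 side.py
```

```text
tcp [0.5488 0.0058 0.2567] yaw [-1.7998e+02 -1.0000e-02 -2.6770e+01] F [ 0.6 -0.1 -2. ]
side offset dist: lower pts
372 0.0169
centroid [ 0.0539 -0.0606] dir [ 0.659 -0.753] tilt 41.19 via G 41.63
rect ((50.579620361328125, -59.67080307006836), (28.66794204711914, 100.52201080322266), 38.075157165527344)
far end along axis 0.1265
px 274 303 145 173
```

View pics/sv.png

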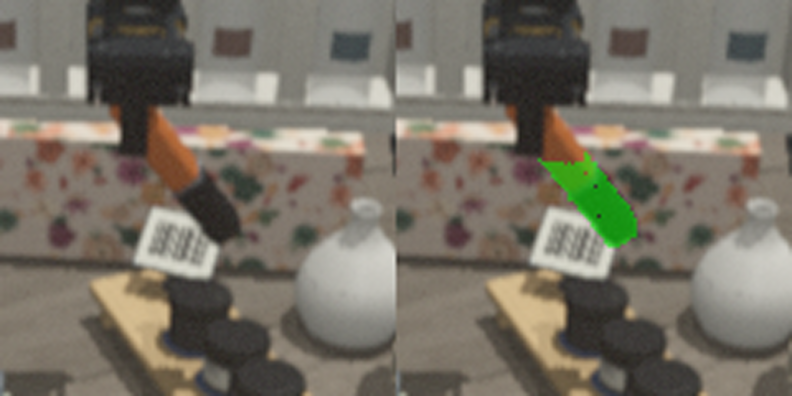

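The view shows the scanner side-on, orange into black, tilted about 40° with its window end at crop (225,230). One finer midline fit will settle the angle.

Run:
```python
from h import *
o=env.get_obs();G=o["tool_pos"]+[0,0,.011];psi=np.deg2rad(o["tool_rot"][2])
tx=np.array([np.cos(psi),np.sin(psi),0]);ty=np.array([np.sin(psi),-np.cos(psi),0])
ang=[]
for k in range(4):
    I,d=cam("scene");r=cloud("scene",d)-G;a,b,z=r@tx,r@ty,r[...,2]
    m=(abs(b-.017)<.012)&(a>-.06)&(a<.13)&(z>-.14)&(z<.0)
    th=np.deg2rad(40);s=a[m]*np.sin(th)-z[m]*np.cos(th);t=a[m]*np.cos(th)+z[m]*np.sin(th)
    k_=abs(t)<.025;s,t=s[k_],t[k_]
    e=np.arange(.055,.116,.006);mid=[];wd=[];lo=[];hi=[]
    for x in e:
        u=t[abs(s-x)<.004];lo.append(np.percentile(u,4));hi.append(np.percentile(u,96))
    lo,hi=np.array(lo),np.array(hi)
    f=np.polyfit(e,(lo+hi)/2,1);ang.append(40+np.degrees(np.arctan(f[0])));
    print(round(ang[-1],2),"edges",[round(40+np.degrees(np.arctan(np.polyfit(e,q,1)[0])),2) for q in (lo,hi)],"t at G",f[1].round(4),"w",(hi-lo).mean().round(4),"end",np.percentile(s,99.5).round(4))
```

```text
38.31 edges [np.float64(38.42), np.float64(38.2)] t at G 0.0034 w 0.0246 end 0.1254
38.08 edges [np.float64(37.91), np.float64(38.26)] t at G 0.0038 w 0.0246 end 0.1257
38.03 edges [np.float64(38.11), np.float64(37.95)] t at G 0.0039 w 0.0246 end 0.1256
37.93 edges [np.float64(38.01), np.float64(37.84)] t at G 0.004 w 0.0246 end 0.1259
```

```bash
python3 plan.py "[[549,6,257,13],[550,6,257,40.7],[552,5.5,238,40.7]]"
```

```text
from [548.8   5.8 256.6] -26.71 t 27.25 w 0.0334
[[0, 0, 0], np.float64(-0.69)] -> [548.8   5.8 256.6] 12.82
[[1, 0, 0], np.float64(-0.49)] -> [549.8   6.  256.6] 40.89
[[1, 2, 19], np.float64(0.0)] -> [551.8   5.2 237.6] 40.89
```

>>> arm_command(
  series=[
    [[0,0,0],-0.13],
    [[0,0,0],-0.27],
    [[0,0,0],-0.41],
    [[0,0,0],-0.55],
    [[0,0,0],-0.69],
  ],
)

```text
time_s: 27.75
tool_pos: [0.5488, 0.0058, 0.2566]
tool_rot: [-180.0, -0.0, 13.1]
force: [0.7, -0.1, -2.2]
grip_width: 0.0337
grasp_force: 55.0
```

>>> arm_command(
  series=[
    [[1,0,0],-0.13],
    [[1,0,0],-0.26],
    [[1,0,0],-0.39],
    [[1,0,0],-0.49],
    [[1,0,0],-0.49],
  ],
)

```text
time_s: 28.25
tool_pos: [0.5497, 0.006, 0.2566]
tool_rot: [-180.0, -0.0, 40.9]
force: [0.3, -0.1, -0.9]
grip_width: 0.0333
grasp_force: 55.0
```

>>> arm_command(
  series=[
    [[1,2,6],0],
    [[1,2,12],0],
    [[1,2,17],0],
    [[1,2,19],0],
    [[1,2,19],0],
  ],
)

```text
time_s: 28.75
tool_pos: [0.5515, 0.0052, 0.237]
tool_rot: [-180.0, 0.0, 40.8]
force: [0.2, 0.4, -1.3]
grip_width: 0.0336
grasp_force: 55.0
```

>>> arm_command(
  series=[
    [[0,0,0],0],
    [[0,0,0],0],
    [[0,0,0],0],
    [[0,0,0],0],
    [[0,0,0],0],
  ],
)

```text
time_s: 29.25
tool_pos: [0.5518, 0.0052, 0.2377]
tool_rot: [180.0, -0.0, 40.8]
force: [-0.2, 0.1, -1.6]
grip_width: 0.0339
grasp_force: 55.0
```

Run:
```python
from h import *
o=env.get_obs();g=o["tool_pos"];print(g.round(4),o["tool_rot"].round(2),o["grasp_force"])
I,d=cam("scene");Q=cloud("scene",d)
psi=np.deg2rad(o["tool_rot"][2]);tx=np.array([np.cos(psi),np.sin(psi),0]);th=np.deg2rad(38.1)
u=-np.sin(th)*tx+np.array([0,0,np.cos(th)]);G=g+[0,0,.011]
W=G+.0037*(np.cos(th)*tx+[0,0,np.sin(th)])-.1253*u
n=np.array([-.487,-.419,.766]);C=np.array([.650,.090,.09])
k=(W-C)@n/(u@n);print("W",W.round(4),"dist",k.round(4),"aim-C",(W-u*k-C).round(4),"ang",np.degrees(np.arccos(u@n)).round(2))
# scene-camera check: visible scanner points vs the axis, card in the same view
q=Q.reshape(-1,3);r=q-W;s=r@u;p=np.linalg.norm(r-np.outer(s,u),axis=1)
k=(s>-.005)&(s<.06)&(p<.03);print("n",k.sum(),"resid mean",(r-np.outer(s,u))[k].mean(0).round(4),"side",np.percentile(s[k],1).round(4))
qq=Q[165:190,270:302].reshape(-1,3);qq=qq[(abs((qq-C)@n)<.012)&(np.linalg.norm(qq-C,axis=1)<.055)];print("card",len(qq),qq.mean(0).round(4))
```

```text
[0.5518 0.0052 0.2377] [ 1.800e+02 -1.000e-02  4.084e+01] 54.998883213847876
W [0.6125 0.0576 0.1523] dist 0.0796 aim-C [-0.0003 -0.0002 -0.0003] ang 2.29
n 130 resid mean [-0.0023 -0.0107 -0.0068] side 0.0054
card 425 [0.6472 0.0858 0.0861]
```

```bash
python3 -c "
from cell import env
print(env.sign_off())"
```

```text
the job is handed in; nothing more can be done
None
```

I handed the job in at about 29 s: both jars measured within about 2 mm of their circle centres, and the scanner is held about 8 cm off the card, aimed at its middle and about 2° off square; I kept the arm clear of the bell and coasters but did not re-measure them at the end.

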